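# Release spent ink cartridges and rack them all one way

### The job

The spent ink cartridges are latched in the dock: press each one down until its catch lets go and it springs up, then pull it out and stand it upright in a pocket of its own in the returns tray. All must face the same way, with the nose pointing toward the tray's high end wall. Keep every cartridge upright the whole time, and leave the other things on the table as they are.

Things in the scene. Friction and masses are not known exactly. Their poses are not given: they have to be found in the camera images.
- dock: grey cartridge dock fixed to the table, 300 mm long (its y), 100 mm deep, top face 88 mm above the table; origin on the table, midway along the row of bays; z up. Four upright bays, open at the top, stand 72 mm apart along its y. Cartridges fit with 1 mm play, nose toward the dock's +y or -y. Some bays may be empty
- bay_1 (a point): mouth of the bay at dock y = -108 mm, on the dock's top face. In any bay: a latched cartridge stands 28 mm above the top face (its centre 69 mm above the table) and cannot be pulled out. Press its top down 5 mm or more (about 4 to 6 N; it stops dead at 8 mm) and the catch lets go for good
- bay_2 (a point): mouth of the bay at dock y = -36 mm. In any bay: once the catch has let go and the pressure is taken away, a sprung floor lifts the cartridge 32 mm above its latched place (centre 101 mm above the table), where it stays, 34 mm of it still in the bay, free to be pulled straight up
- bay_3 (a point): mouth of the bay at dock y = +36 mm, on the top face
- bay_4 (a point): mouth of the bay at dock y = +108 mm, on the top face
- tray: loose grey returns tray, 60 mm (its x) by 256 mm (its y), 0.9 kg; origin at the centre of its underside, z up. Floor 5 mm thick; four pockets at y = -93, -31, +31, +93 mm, x = 0, each 46 by 46 mm inside; walls and dividers 45 mm high; the end wall at +y is the high one, 75 mm. A cartridge in a pocket has its centre 52 mm above the tray's underside. It may be knocked aside during the work
- tray_high_end (a point): middle of the top edge of the tray's high end wall, 122 mm from the tray's origin along its +y. Beware: behind the tray the raised handle of the paper trimmer juts forward to about x = 0.59 m, y = -0.19 m, 240 mm above the table
- cart_a_centre (a point): black ink cartridge, upright, 36 (x) by 34 (y) by 94 mm tall, about 0.12 kg, bottom-heavy; this point is its centre, 47 mm above its underside, z up. A grey square nose (18 mm wide, 13 tall, 12 long) sticks out of its +y face just below the top: +y is the way the nose points. Grasp it across x (36 mm), fingers on its +x and -x faces, in its plain upper 44 mm. May be absent
- cart_b_centre (a point): black ink cartridge, upright, 36 (x) by 34 (y) by 94 mm tall, about 0.12 kg, bottom-heavy; this point is its centre, 47 mm above its underside, z up. A grey square nose (18 mm wide, 13 tall, 12 long) sticks out of its +y face just below the top: +y is the way the nose points. Grasp it across x (36 mm), fingers on its +x and -x faces, in its plain upper 44 mm. May be absent
- cart_c_centre (a point): black ink cartridge, upright, 36 (x) by 34 (y) by 94 mm tall, about 0.12 kg, bottom-heavy; this point is its centre, 47 mm above its underside, z up. A grey square nose (18 mm wide, 13 tall, 12 long) sticks out of its +y face just below the top: +y is the way the nose points. Grasp it across x (36 mm), fingers on its +x and -x faces, in its plain upper 44 mm. May be absent
- cart_d_centre (a point): black ink cartridge, upright, 36 (x) by 34 (y) by 94 mm tall, about 0.12 kg, bottom-heavy; this point is its centre, 47 mm above its underside, z up. A grey square nose (18 mm wide, 13 tall, 12 long) sticks out of its +y face just below the top: +y is the way the nose points. Grasp it across x (36 mm), fingers on its +x and -x faces, in its plain upper 44 mm. May be absent
- glue_bottle: bystander: paste bottle, 44 mm wide, 128 mm tall, standing; origin at the centre of its underside
- rubber_stamp: bystander: wooden-handled rubber stamp, 27x62x75 mm, standing; origin at the centre of its underside
- stapler: fixed bystander: desk stapler, 36x150x53 mm; origin at the centre of its underside
- keys: fixed bystander: bunch of keys lying flat, 84x118x8 mm; origin at the centre of its underside
- packing_tape: fixed bystander: roll of tape lying flat, 98 mm across, 48 mm tall; origin at the centre of its underside

How it is judged:
At the end, for the whole second after the job is handed in: every cartridge present stands in a pocket on the tray's floor (centre within 20 mm of the row's centre line, less than 60 mm above the tray's underside), within 0.2 rad of upright, its nose pointing along the tray toward the high end wall within 0.4 rad (x of cart_a_centre in the frame of tray between -0.02 and 0.02 m and y of cart_a_centre in the frame of tray between -0.125 and 0.125 m and z of each of cart_a_centre, cart_b_centre, cart_c_centre, cart_d_centre in the frame of tray below 0.06 m and angle between each of cart_a_centre, cart_b_centre, cart_c_centre, cart_d_centre's own z axis and vertical below 0.2 rad and angle between the y axis of each of cart_a_centre, cart_b_centre, cart_c_centre, cart_d_centre and the y axis of tray, either way round below 0.4 rad and y of tray_high_end in the frame of cart_a_centre above 0.01 m and x of cart_b_centre in the frame of tray between -0.02 and 0.02 m and y of cart_b_centre in the frame of tray between -0.125 and 0.125 m and y of tray_high_end in the frame of cart_b_centre above 0.01 m and x of cart_c_centre in the frame of tray between -0.02 and 0.02 m and y of cart_c_centre in the frame of tray between -0.125 and 0.125 m and y of tray_high_end in the frame of cart_c_centre above 0.01 m and x of cart_d_centre in the frame of tray between -0.02 and 0.02 m and y of cart_d_centre in the frame of tray between -0.125 and 0.125 m and y of tray_high_end in the frame of cart_d_centre above 0.01 m); the robot touches nothing.
It fails at once if a cartridge tips over (angle between any of cart_a_centre, cart_b_centre, cart_c_centre, cart_d_centre's own z axis and vertical above 0.8 rad).
It fails at once if the glue bottle or the rubber stamp is knocked over (angle between any of glue_bottle, rubber_stamp's own z axis and vertical above 0.6 rad).
It fails at once if a bystander is moved more than 80 mm (distance of any of glue_bottle, rubber_stamp from where it was at the start of the episode above 0.08 m).
Of cart_a, cart_b, cart_c, cart_d only 3 to 4 are there at a start; the rules pass over those that are not, and their reading is None.
At some moment in a run one of tray may be knocked a few centimetres aside while the robot is not near it.
It also fails if it takes over 210 s, if anything falls off the work surface, if the arm or the gripper's body presses on something with over 40 N, if the wrist force passes 120 N, or if a joint passes its speed limit or range.

### The arm

A 6-joint arm with a two-finger parallel gripper is mounted at the origin on a cart in front of the work surface, level with it; the furniture and walls round the work are solid. World frame = base frame: x ahead of the robot, y to its left, z up, the work surface at z = 0. Lengths are in m, angles in rad, forces in N, time in s.
With the tool pointing down it reaches from about 0.25 to 0.725 m from the base axis. Payload 4 kg.
Tool frame: the origin (TCP) lies midway between the tips of the shut fingers; the grasp point (between the pads) lies 19 mm behind it; z points along the fingers, y is the line along which they close (so a half turn about z gives the same grasp; the last joint's range is limited). The gripper opens to 85 mm and grips with 20 to 120 N. Pads are 22 mm wide; open, the fingers measure 114 mm over their backs; the gripper's body (76 mm by 85 mm) begins 54 mm behind the grasp point. The pads swing forward as they close: fully open they stand 13 mm farther back than shut.
Start: joints at [1.214, 0.241, 0.005, 1.335, 0, 1.571], TCP at [0.175, 0.469, 0.231] pointing down, gripper open.
Joint ranges: [-2.72, 2.72], [-1.05, 1.87], [-1.09, 1.28], [-1.99, 2.15], [-1.42, 1.44], [-3.14, 3.14]. Speed limits (rad/s): [2.79, 2.79, 3.14, 3.14, 3.14, 3.14].

### API

Orientations are given as a unit quaternion [x, y, z, w].
In Python, from workcell import bot gives the robot as it stands. The module is installed in compiled form; this text tells all that it offers.
- The arm moves only by the tool drive_tool, never from a script. Its arguments are lists of equal length, an entry for each row: "slide": the shift along the tool's x, y, z scaled (see below), a list of three; "rotation": the turn, a rotation vector about the tool's x, y, z scaled (see below), a list of three. A call has exactly 8 rows; each row is the pose to reach, as a shift and turn from the pose commanded when the call began, along the tool's axes at that moment; what a row does not reach only later rows make up. The controller multiplies each number of a shift by 250 mm and each number of a turn by 0.5 rad. A row lasts 1/8 s, in which the tool goes at most 62.5 mm and 10.7 degrees, less where a joint would pass 70% of its speed; a pose out of reach is approached as far as the arm can. A call with a number of a shift or a turn outside -1 to 1 is refused whole. A call with a gripper value outside its range is refused whole. "gripper" is the opening, from 0 (shut) to 1 (fully open), set as the call begins (left out, the last holds). The fingers move at their own pace and stop on an object; the grip force is fixed at half the most. Time passes only in rows, so rows that repeat a pose let the fingers close, or fill a call up. It gives the time, the measured TCP pose, the force, the opening and the grip force at its end, in the units of the state.
- bot.get_obs(): the state, without advancing time (a new reading comes with each control period).
- bot.camera(name): name is "scene" or "top" or "wrist"; returns a dict with "image" (420x560x3 uint8, red, green, blue), "z_map" (420x560 float32, m along the optical axis (not along the pixel's ray), 0 where there is no reading), "camera_matrix" (3x3 intrinsics, pixels), "xyz" and "orientation" of the camera in the world. Camera axes: x right, y up, looking along -z (the intrinsics and any distortion apply to the point x, -y, -z); pixel columns grow to the right and rows downward; lengths in m; the calibration is good to about 2 mm. A picture is of the moment at which its call begins.
- bot.job_done(): hands the job in; it is judged then, once.
The state is a dict: "clock": time; "joint_pos": joint angles; "joint_vel": joint speeds; "tau": joint torques, N m; "eef_pos": TCP position; "tool_rot": TCP orientation; "ft_force": force on the tool from outside, world axes, zero at the start; "ft_torque": the same for the moment, N m; "grip_width": finger opening in m; "grasp_force": force on a finger pad.
Only numpy, scipy, OpenCV 4.12 (cv2) and the standard library are available. Lean on these libraries where they do the work, as an engineer would, in place of code of your own. Each camera call takes 0.05 s, during which the arm holds its last target. There are 200 camera calls.

## Working session

There is one attempt and no reset: what is moved stays moved. The work goes in short steps, Python scripts to look and compute and a tool call to move; the robot and the scene stay as the last step left them, time stands still between calls to the robot, and variables do not carry over. Pictures are saved under pics/ and viewed, at most 14 in all, crops included, and the job is handed in when it is done.

Besides the shell and the picture viewer there is one more tool, called by a JSON object that holds its "fn" and its "kwargs", one argument or row to a line. drive_tool: Moves the arm, as the interface text tells. Shifts and turns lie within -1 to 1; 1 stands for 250 mm of shift or 0.5 rad of turn. Its arguments: {"type":"object","properties":{"slide":{"type":"array","items":{"type":"array","items":{"type":"number"}}},"rotation":{"type":"array","items":{"type":"array","items":{"type":"number"}}},"gripper":{"type":"number"}},"required":["slide","rotation"]}

```bash
mkdir -p pics; cat > h.py <<'E'
import numpy as np, cv2
from workcell import bot
from scipy.spatial.transform import Rotation as R
def shot(name,fn):
    c=bot.camera(name); cv2.imwrite('pics/'+fn+'.png',c['image'][:,:,::-1]); np.savez('pics/'+fn+'.npz',**c); return c
def cloud(c):
    K=c['camera_matrix']; z=c['z_map']; v,u=np.mgrid[:z.shape[0],:z.shape[1]]
    p=np.stack([(u-K[0,2])/K[0,0]*z,-(v-K[1,2])/K[1,1]*z,-z],-1)
    return p@R.from_quat(c['orientation']).as_matrix().T+np.array(c['xyz'])
E
python3 - <<'E'
from h import *
a=shot('top','top0');b=shot('scene','scene0')
for c in(a,b): print(c['camera_matrix'],c['xyz'],c['orientation'],[k for k in c])
print(bot.get_obs())
E
```

```text
[[463.7082373    0.         278.98425958]
 [  0.         463.7082373  204.0585693 ]
 [  0.           0.           1.        ]] [0.34777487 0.03764027 1.45152334] [ 0.04010854 -0.06170349 -0.69522609  0.71501376] ['image', 'z_map', 'camera_matrix', 'xyz', 'orientation']
[[400.32325554   0.         279.6316321 ]
 [  0.         400.32325554 213.26594486]
 [  0.           0.           1.        ]] [-0.15094867 -0.42519401  0.61131758] [ 0.41876577 -0.22556468 -0.41678829  0.77462463] ['image', 'z_map', 'camera_matrix', 'xyz', 'orientation']
{'clock': 0.1, 'joint_pos': array([ 1.21400949e+00,  2.41340414e-01,  3.85359405e-03,  1.33518959e+00,
       -2.28025260e-05,  1.57076104e+00]), 'joint_vel': array([-0.0008954 , -0.00448043,  0.00373323, -0.00092917, -0.00051562,
        0.00193092]), 'tau': array([ 4.40055428e-04, -3.73138404e+01,  2.53010166e+01,  1.08852738e-02,
        6.26519338e-06,  1.11524912e-05]), 'eef_pos': array([0.17444205, 0.46798089, 0.23049854]), 'tool_rot': array([ 1.77431268e-01,  9.84132746e-01, -9.27144759e-04, -1.55605425e-04]), 'ft_force': array([-0.1167482 ,  0.18824411,  0.11050873]), 'ft_torque': array([ 0.00649711, -0.00036765, -0.0116534 ]), 'grasp_force': 0.0, 'grip_width': 0.08557619996268795}
```

View pics/top0.png

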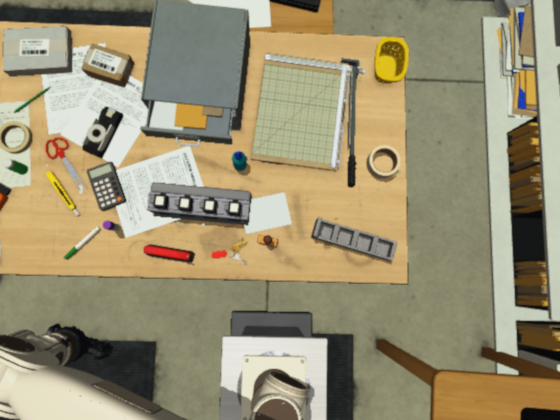

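View pics/scene0.png

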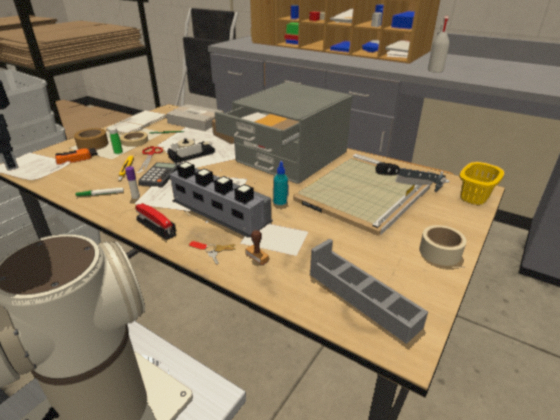

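The top view shows four cartridges in the dock (about 160–235, 200–208) and the tray at (355, 240). In the scene view, the high wall is the tray's end nearer the dock (about 320, 250). Next I'll crop closer and measure.

```bash
python3 - <<'E'
from h import *
c=dict(np.load('pics/top0.npz')); p=cloud(c); s=dict(np.load('pics/scene0.npz'))
im=c['image'][:,:,::-1]
a=cv2.resize(im[175:230,140:260],None,fx=6,fy=6,interpolation=cv2.INTER_CUBIC)[:300]
b=cv2.resize(s['image'][:,:,::-1][150:240,160:280],None,fx=6,fy=6,interpolation=cv2.INTER_CUBIC)[:290]
a=a[:300]; cv2.imwrite('pics/crop1.png',np.vstack([a,b[:, :720]]))
def rect(m,n):
    xy=p[m][:,:2].astype(np.float32); r=cv2.minAreaRect(xy); print(n,m.sum(),r)
v,u=np.mgrid[:420,:560]
Z=p[...,2]; 
box=lambda u0,u1,v0,v1:(u>=u0)&(u<=u1)&(v>=v0)&(v<=v1)
D=box(140,260,175,230); rect(D&(abs(Z-.088)<.008),'dock')
m=(D&(Z>.106)&(Z<.13)).astype(np.uint8)
n,l,st,ce=cv2.connectedComponentsWithStats(m)
for i in range(1,n):
  if st[i,4]>20: rect(l==i,'cart'); print(p[l==i].mean(0))
T=box(305,405,210,268); rect(T&(Z>.03)&(Z<.09),'tray'); hi=T&(Z>.065)&(Z<.09);rect(hi,'high');print(p[hi].mean(0))
q=cloud(s);m=(np.hypot(q[...,0]-.33,q[...,1]+.2)<.3)&(q[...,2]>.066)&(q[...,2]<.08)&(q[...,1]<-.05);print('scene hi',m.sum(),np.median(q[m],0))
for n,B,lo in(('glue',box(228,252,145,175),.06),('stamp',box(255,280,230,250),.03),('stapler',box(140,200,240,265),.02),('handle',box(335,365,60,190),.1)):
  mm=B&(Z>lo);rect(mm,n);print(Z[mm].max())
  if n=='handle': print(p[mm].min(0))
E
```

```text
dock 1298 ((0.5485239028930664, 0.23811227083206177), (0.2993740141391754, 0.08656644076108932), 86.2577133178711)
cart 180 ((0.5417640209197998, 0.352591335773468), (0.04679689183831215, 0.035878736525774), 87.41118621826172)
[0.54137569 0.34888473 0.1156282 ]
cart 177 ((0.5370433926582336, 0.28143566846847534), (0.047345492988824844, 0.036263514310121536), 85.32601165771484)
[0.53654944 0.27748704 0.11574919]
cart 180 ((0.5325357913970947, 0.20903420448303223), (0.0458034873008728, 0.03611083701252937), 86.86944580078125)
[0.53191426 0.2060356  0.11542644]
cart 175 ((0.5270271301269531, 0.13683518767356873), (0.035637468099594116, 0.043994829058647156), 0.06568507850170135)
[0.52693642 0.13442709 0.11525912]
tray 862 ((0.4510864317417145, -0.23513434827327728), (0.2571997344493866, 0.06076686084270477), 74.8863296508789)
high 81 ((0.4834032654762268, -0.11681020259857178), (0.011968791484832764, 0.05962863937020302), 74.77735137939453)
[ 0.48312536 -0.11663839  0.07366765]
scene hi 141 [ 0.47770092 -0.12006306  0.07315041]
glue 173 ((0.5287464261054993, 0.07535148411989212), (0.36742424964904785, 0.04111868143081665), 18.15639877319336)
1.4515233408453303
stamp 66 ((0.4000108540058136, 0.029558056965470314), (0.10392770916223526, 0.02387400157749653), 1.7557082176208496)
1.4515233408453303
stapler 414 ((0.37787777185440063, 0.22056283056735992), (0.37076523900032043, 0.03222868964076042), 80.54005432128906)
1.4515233408453303
handle 678 ((0.6048840284347534, -0.1434187889099121), (0.11627263575792313, 0.6180863380432129), 65.50019073486328)
1.4515233408453303
[ 0.34777487 -0.22247409  0.10056461]
```

View pics/crop1.png

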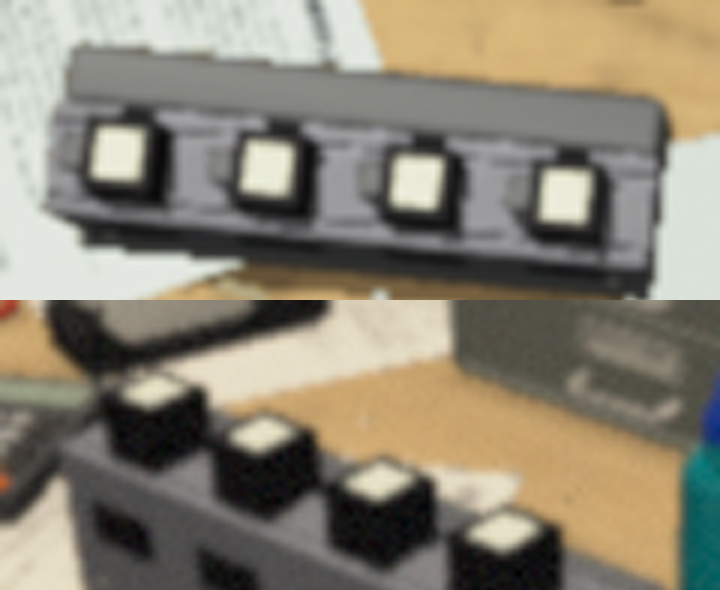

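All four noses point to world +y (grey squares left of each white top, e.g. crop x≈70, 215, 365, 515). The tray's high end is also toward +y, so each cartridge only needs about −11° of yaw.

```bash
cat >> h.py <<'E'
DO=np.array([.534,.239]); DY=.067
def bay(i,off=(0,0)):
    r=np.array([[np.cos(DY),np.sin(DY)],[-np.sin(DY),np.cos(DY)]])
    return DO+r@(np.array([0,(-.108,-.036,.036,.108)[i-1]])+off)
def ori(yaw): # tool y along object x, tool x along object y, z down ; yaw of object
    y=np.array([np.cos(yaw),np.sin(yaw),0]); z=np.array([0,0,-1.]); return R.from_matrix(np.stack([np.cross(y,z),y,z],1))
def plan(*t):
    o=bot.get_obs(); r0=R.from_quat(o['tool_rot']); print('at',o['clock'],o['eef_pos'].round(4),o['ft_force'].round(1))
    for x,y,z,w in t:
        print('slide',(r0.inv().apply(np.array([x,y,z])-o['eef_pos'])/.25).round(3),'rot',((r0.inv()*ori(w)).as_rotvec()/.5).round(3))
def tray():
    c=bot.camera('top'); p=cloud(c); Z=p[...,2]
    m=(p[...,0]>.33)&(p[...,0]<.56)&(p[...,1]<-.04)&(p[...,1]>-.45)&(Z>.03)&(Z<.09)
    m=cv2.morphologyEx(m.astype(np.uint8),cv2.MORPH_OPEN,np.ones((2,2)))
    n,l,st,ce=cv2.connectedComponentsWithStats(m); m=l==1+np.argmax(st[1:,4])
    b=cv2.boxPoints(cv2.minAreaRect(p[m][:,:2].astype(np.float32)))
    (cx,cy),s,a=cv2.minAreaRect(b); e=b[1]-b[0]; f=b[2]-b[1]; e=e if np.hypot(*e)>np.hypot(*f) else f
    e=e if e[1]>0 else -e; yaw=-np.arctan2(e[0],e[1]); print('tray',cx,cy,s,yaw); return cx,cy,yaw
def pocket(t,i):
    d=(-.093,-.031,.031,.093)[i-1]; return t[0]-np.sin(t[2])*d,t[1]+np.cos(t[2])*d
E
python3 - <<'E'
from h import *
c=dict(np.load('pics/top0.npz'));p=cloud(c);m=(p[...,0]>.565)&(p[...,0]<.6)&(p[...,1]>.12)&(p[...,1]<.36)&(p[...,2]>.03)
print(p[m][:,2].min(),p[m][:,2].max())
tray()
x,y=bay(4);print([bay(i) for i in(1,2,3,4)]); plan((x,y,.2,-DY))
E
```

```text
0.044115144083479274 0.09289286126845187
tray 0.45217666029930115 -0.24342253804206848 (0.27126428484916687, 0.06843578070402145) -0.27193934
[array([0.52676941, 0.13124232]), array([0.5315898 , 0.20308077]), array([0.5364102 , 0.27491923]), array([0.54123059, 0.34675768])]
at 0.15 [0.1744 0.4681 0.2306] [-0.2  0.3 -0. ]
slide [-1.544  0.058  0.122] rot [-3.000e-03  2.000e-03  2.562e+00]
```

{"fn": "drive_tool", "kwargs": {
  "slide": [
    [-0.1, 0, 0],
    [-0.2, 0, 0],
    [-0.35, 0, 0],
    [-0.5, 0.01, 0],
    [-0.65, 0.02, 0],
    [-0.75, 0.03, 0],
    [-0.8, 0.03, 0],
    [-0.8, 0.03, 0]
  ],
  "rotation": [
    [0, 0, 0.15],
    [0, 0, 0.3],
    [0, 0, 0.5],
    [0, 0, 0.7],
    [0, 0, 0.85],
    [0, 0, 1],
    [0, 0, 1],
    [0, 0, 1]
  ],
  "gripper": 0
}}

```text
clock: 1.15
eef_pos: [0.3648, 0.4053, 0.2309]
tool_rot: [0.415, 0.91, -0.0, -0.0]
ft_force: [0.1, 0.8, 0.4]
grip_width: 0.0002
grasp_force: 0.0
```

{"fn": "drive_tool", "kwargs": {
  "slide": [
    [0, 0, 0],
    [0, 0, 0],
    [0, 0, 0],
    [0, 0, 0],
    [0, 0, 0],
    [0, 0, 0],
    [0, 0, 0],
    [0, 0, 0]
  ],
  "rotation": [
    [0, 0, 0.15],
    [0, 0, 0.3],
    [0, 0, 0.5],
    [0, 0, 0.7],
    [0, 0, 0.85],
    [0, 0, 1],
    [0, 0, 1],
    [0, 0, 1]
  ]
}}

```text
clock: 2.15
eef_pos: [0.3639, 0.406, 0.2314]
tool_rot: [0.627, 0.779, -0.0, -0.0]
ft_force: [0.8, -0.9, -0.4]
grip_width: -0.0001
grasp_force: 0.0
```

```bash
sed -i 's/(Z>.03)&(Z<.09)$/(Z>.038)\&(Z<.083)/' h.py; python3 - <<'E'
from h import *
tray()
x,y=bay(4); plan((x,y,.17,-DY))
E
```

```text
tray 0.45255082845687866 -0.24390393495559692 (0.2713724374771118, 0.06849366426467896) -0.2690394
at 2.2 [0.3641 0.4059 0.2314] [0.3 0.1 0.2]
slide [-0.383  0.641  0.245] rot [-0.    -0.     0.566]
```

{"fn": "drive_tool", "kwargs": {
  "slide": [
    [-0.06, 0.1, 0],
    [-0.12, 0.2, 0],
    [-0.2, 0.33, 0.05],
    [-0.28, 0.46, 0.1],
    [-0.34, 0.57, 0.15],
    [-0.383, 0.641, 0.2],
    [-0.383, 0.641, 0.245],
    [-0.383, 0.641, 0.245]
  ],
  "rotation": [
    [0, 0, 0.1],
    [0, 0, 0.2],
    [0, 0, 0.3],
    [0, 0, 0.4],
    [0, 0, 0.5],
    [0, 0, 0.566],
    [0, 0, 0.566],
    [0, 0, 0.566]
  ]
}}

```text
clock: 3.2
eef_pos: [0.5399, 0.3461, 0.1686]
tool_rot: [0.731, 0.683, -0.002, -0.001]
ft_force: [0.3, -0.1, 0.3]
grip_width: 0.0002
grasp_force: 0.0
```

```bash
python3 - <<'E'
from h import *
shot('wrist','w1')
c=dict(np.load('pics/w1.npz'));print(c['camera_matrix'][:,2],c['xyz'],c['orientation'])
x,y=bay(4); plan((x,y,.13,-DY),(x,y,.109,-DY))
E
```

```text
[281.33882721 211.34616017   1.        ] [0.54473738 0.42331467 0.31098345] [-0.15493698  0.00665271 -0.03364879  0.98732874]
at 3.25 [0.5402 0.3465 0.1697] [-0.7  0.  -0.3]
slide [0.001 0.004 0.159] rot [-0.003  0.001 -0.001]
slide [0.001 0.004 0.243] rot [-0.003  0.001 -0.001]
```

View pics/w1.png

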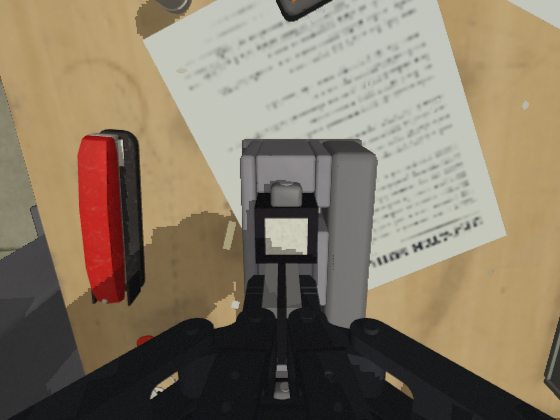

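The wrist view shows the bay-4 cartridge: nose at (286, 192), white top at (287, 236), and the shut fingers lined up with it in x. Pressing now.

{"fn": "drive_tool", "kwargs": {
  "slide": [
    [0, 0.004, 0.1],
    [0, 0.004, 0.16],
    [0, 0.004, 0.2],
    [0, 0.004, 0.22],
    [0, 0.004, 0.23],
    [0, 0.004, 0.24],
    [0, 0.004, 0.243],
    [0, 0.004, 0.243]
  ],
  "rotation": [
    [0, 0, 0],
    [0, 0, 0],
    [0, 0, 0],
    [0, 0, 0],
    [0, 0, 0],
    [0, 0, 0],
    [0, 0, 0],
    [0, 0, 0]
  ]
}}

```text
clock: 4.25
eef_pos: [0.5424, 0.3465, 0.1108]
tool_rot: [0.731, 0.682, 0.001, -0.0]
ft_force: [-2.8, -0.8, 5.4]
grip_width: 0.0001
grasp_force: 2.7
```

{"fn": "drive_tool", "kwargs": {
  "slide": [
    [0, 0, 0.01],
    [0, 0, 0.012],
    [0, 0, 0.012],
    [0, 0, -0.1],
    [0, 0, -0.25],
    [-0.15, 0, -0.25],
    [-0.288, 0, -0.25],
    [-0.288, 0, -0.25]
  ],
  "rotation": [
    [0, 0, 0],
    [0, 0, 0],
    [0, 0, 0],
    [0, 0, 0],
    [0, 0, 0],
    [0, 0, 0],
    [0, 0, 0],
    [0, 0, 0]
  ]
}}

```text
clock: 5.25
eef_pos: [0.538, 0.2722, 0.1724]
tool_rot: [0.732, 0.681, 0.0, 0.0]
ft_force: [-0.3, 0.0, 0.6]
grip_width: -0.0001
grasp_force: 0.0
```

```bash
cat > carts.py <<'E'
from h import *
c=bot.camera('top');p=cloud(c)
for i in(1,2,3,4):
    b=bay(i); m=(np.hypot(p[...,0]-b[0],p[...,1]-b[1])<.013); print(i,np.percentile(p[m][:,2],[20,50,80]).round(3))
E
python3 - <<'E'
import carts
from h import *
x,y=bay(3); plan((x,y,.108,-DY))
E
```

```text
1 [0.114 0.116 0.118]
2 [0.115 0.117 0.119]
3 [0.617 0.618 0.62 ]Traceback (most recent call last):
  File "<stdin>", line 1, in <module>
  File "carts.py", line 4, in <module>
    b=bay(i); m=(np.hypot(p[...,0]-b[0],p[...,1]-b[1])<.013); print(i,np.percentile(p[m][:,2],[20,50,80]).round(3))
                                                                      ~~~~~~~~~~~~~^^^^^^^^^^^^^^^^^^^^^^
    return _quantile_unchecked(
        a, q, axis, out, overwrite_input, method, keepdims, weights)
    return _ureduce(a,
                    func=_quantile_ureduce_func,
    ...<5 lines>...
                    overwrite_input=overwrite_input,
                    method=method)
    r = func(a, **kwargs)
    result = _quantile(arr,
                       quantiles=q,
    ...<2 lines>...
                       out=out,
                       weights=wgt)
    slices_having_nans = np.isnan(arr[-1, ...])
                                  ~~~^^^^^^^^^
IndexError: index -1 is out of bounds for axis 0 with size 0
```

{"fn": "drive_tool", "kwargs": {
  "slide": [
    [0.011, -0.005, 0.1],
    [0.011, -0.005, 0.2],
    [0.011, -0.005, 0.235],
    [0.011, -0.005, 0.25],
    [0.011, -0.005, 0.26],
    [0.011, -0.005, 0.268],
    [0.011, -0.005, 0.268],
    [0.011, -0.005, 0.268]
  ],
  "rotation": [
    [0, 0, 0],
    [0, 0, 0],
    [0, 0, 0],
    [0, 0, 0],
    [0, 0, 0],
    [0, 0, 0],
    [0, 0, 0],
    [0, 0, 0]
  ]
}}

```text
clock: 6.3
eef_pos: [0.5368, 0.2781, 0.108]
tool_rot: [0.731, 0.682, 0.002, -0.0]
ft_force: [-6.0, -0.6, 12.8]
grip_width: -0.0
grasp_force: 6.3
```

{"fn": "drive_tool", "kwargs": {
  "slide": [
    [0, 0, 0.004],
    [0, 0, -0.1],
    [0, 0, -0.25],
    [-0.07, 0, -0.26],
    [-0.15, 0, -0.26],
    [-0.22, 0, -0.26],
    [-0.288, 0, -0.26],
    [-0.288, 0, -0.26]
  ],
  "rotation": [
    [0, 0, 0],
    [0, 0, 0],
    [0, 0, 0],
    [0, 0, 0],
    [0, 0, 0],
    [0, 0, 0],
    [0, 0, 0],
    [0, 0, 0]
  ]
}}

```text
clock: 7.3
eef_pos: [0.5313, 0.2035, 0.1693]
tool_rot: [0.732, 0.681, -0.001, -0.0]
ft_force: [0.2, 0.5, 0.9]
grip_width: -0.0002
grasp_force: 0.0
```

```bash
python3 - <<'E'
from h import *
c=bot.camera('scene');p=cloud(c)
for i in(1,2,3,4):
    b=bay(i); m=(np.hypot(p[...,0]-b[0],p[...,1]-b[1])<.015)&(p[...,2]<.16); print(i,m.sum(),p[m][:,2].max() if m.sum() else 0)
x,y=bay(2); plan((x,y,.108,-DY))
E
```

```text
1 103 0.11871072768986923
2 89 0.11829372333980609
3 112 0.15025273625729346
4 94 0.1498299804196413
at 7.35 [0.5315 0.2044 0.1695] [-0.1 -0.3  0.1]
slide [-0.005  0.001  0.246] rot [-0.001 -0.    -0.007]
```

Bays 3 and 4 are released. Next are bays 2 and 1.

{"fn": "drive_tool", "kwargs": {
  "slide": [
    [-0.005, 0, 0.1],
    [-0.005, 0, 0.18],
    [-0.005, 0, 0.22],
    [-0.005, 0, 0.235],
    [-0.005, 0, 0.244],
    [-0.005, 0, 0.25],
    [-0.005, 0, 0.25],
    [-0.005, 0, 0.25]
  ],
  "rotation": [
    [0, 0, 0],
    [0, 0, 0],
    [0, 0, 0],
    [0, 0, 0],
    [0, 0, 0],
    [0, 0, 0],
    [0, 0, 0],
    [0, 0, 0]
  ]
}}

```text
clock: 8.35
eef_pos: [0.5314, 0.2045, 0.1084]
tool_rot: [0.731, 0.682, 0.0, -0.0]
ft_force: [-3.0, -0.4, 6.1]
grip_width: -0.0003
grasp_force: 2.9
```

{"fn": "drive_tool", "kwargs": {
  "slide": [
    [0, 0, 0.004],
    [0, 0, -0.1],
    [0, 0, -0.25],
    [-0.07, 0, -0.26],
    [-0.15, 0, -0.26],
    [-0.22, 0, -0.26],
    [-0.288, 0, -0.26],
    [-0.288, 0, -0.26]
  ],
  "rotation": [
    [0, 0, 0],
    [0, 0, 0],
    [0, 0, 0],
    [0, 0, 0],
    [0, 0, 0],
    [0, 0, 0],
    [0, 0, 0],
    [0, 0, 0]
  ]
}}

```text
clock: 9.35
eef_pos: [0.5262, 0.1305, 0.1718]
tool_rot: [0.732, 0.681, -0.001, -0.0]
ft_force: [-0.4, -0.1, 0.7]
grip_width: -0.0003
grasp_force: 0.0
```

```bash
python3 - <<'E'
from h import *
x,y=bay(1); plan((x,y,.108,-DY))
E
```

```text
at 9.35 [0.5262 0.1305 0.1718] [-0.4 -0.1  0.7]
slide [0.003 0.002 0.255] rot [-0.002  0.001 -0.009]
```

{"fn": "drive_tool", "kwargs": {
  "slide": [
    [0, 0, 0.1],
    [0, 0, 0.19],
    [0, 0, 0.225],
    [0, 0, 0.24],
    [0, 0, 0.25],
    [0, 0, 0.258],
    [0, 0, 0.258],
    [0, 0, 0.258]
  ],
  "rotation": [
    [0, 0, 0],
    [0, 0, 0],
    [0, 0, 0],
    [0, 0, 0],
    [0, 0, 0],
    [0, 0, 0],
    [0, 0, 0],
    [0, 0, 0]
  ]
}}

```text
clock: 10.35
eef_pos: [0.5266, 0.1325, 0.1088]
tool_rot: [0.731, 0.682, 0.0, -0.0]
ft_force: [-4.3, -0.8, 5.6]
grip_width: -0.0
grasp_force: 2.9
```

{"fn": "drive_tool", "kwargs": {
  "slide": [
    [0, 0, 0.004],
    [0, 0, -0.1],
    [0, 0, -0.25],
    [0, 0, -0.3],
    [0, 0, -0.36],
    [0, 0, -0.36],
    [0, 0, -0.36],
    [0, 0, -0.36]
  ],
  "rotation": [
    [0, 0, 0],
    [0, 0, 0],
    [0, 0, 0],
    [0, 0, 0],
    [0, 0, 0],
    [0, 0, 0],
    [0, 0, 0],
    [0, 0, 0]
  ]
}}

```text
clock: 11.35
eef_pos: [0.5259, 0.132, 0.1966]
tool_rot: [0.731, 0.682, -0.001, -0.001]
ft_force: [0.1, -1.1, -0.3]
grip_width: 0.0001
grasp_force: 0.0
```

```bash
python3 - <<'E'
from h import *
c=bot.camera('scene');p=cloud(c)
for i in(1,2,3,4):
    b=bay(i); m=(np.hypot(p[...,0]-b[0],p[...,1]-b[1])<.015)&(p[...,2]<.16); print(i,m.sum(),p[m][:,2].max() if m.sum() else 0)
x,y=bay(1); plan((x,y,.109,-DY))
# tray from top
c=shot('top','top1');p=cloud(c);Z=p[...,2]
m=(p[...,0]>.33)&(p[...,0]<.56)&(p[...,1]<-.04)&(p[...,1]>-.45)&(Z>.036)&(Z<.083)
q=p[m];print(m.sum(),q[:,:2].min(0),q[:,:2].max(0),np.percentile(q[:,0],[1,99]),np.percentile(q[:,1],[1,99]))
im=cv2.resize(c['image'][200:280,300:420,::-1],None,fx=5,fy=5,interpolation=cv2.INTER_CUBIC)
mm=cv2.resize(m[200:280,300:420].astype(np.uint8)*255,None,fx=5,fy=5,interpolation=0)
im[...,2]=np.maximum(im[...,2],mm//2);cv2.imwrite('pics/tr1.png',im)
E
```

```text
1 133 0.14973835619999237
2 110 0.14978831334084886
3 101 0.1493542511842868
4 100 0.14900578668668296
at 11.4 [0.526  0.132  0.1968] [-0.7 -0.1 -0.3]
slide [-0.003  0.004  0.351] rot [-0.004  0.001 -0.004]
805 [ 0.39115816 -0.36391055] [ 0.51101669 -0.10341078] [0.39413813 0.50724624] [-0.3591606  -0.10634034]
```

View pics/tr1.png

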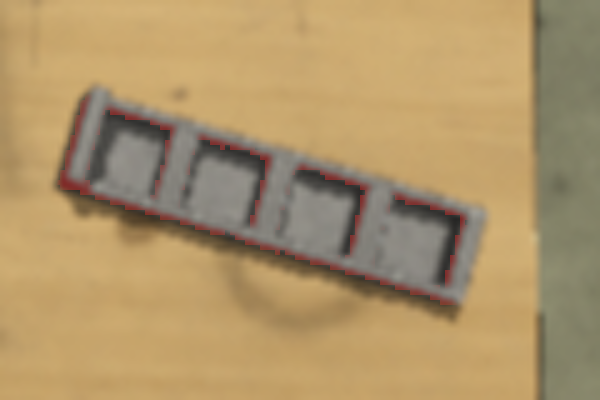

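All four cartridges have sprung up. The tray mask outlines the tray cleanly, with the high end at top left (about 80, 140). The rectangle fit should work in mm, so I'll fix that. Now grasping the bay-1 cartridge.

```bash
python3 - <<'E'
s=open('h.py').read()
i=s.index('    b=cv2.boxPoints'); j=s.index('def pocket')
s=s[:i]+'''    (cx,cy),s,a=r=cv2.minAreaRect((p[m][:,:2]*1000).astype(np.float32)); b=cv2.boxPoints(r)
    e,f=b[1]-b[0],b[2]-b[1]; e=e if np.hypot(*e)>np.hypot(*f) else f
    e=e if e[1]>0 else -e; yaw=-np.arctan2(e[0],e[1]); print('tray',cx,cy,s,yaw); return cx/1000,cy/1000,yaw
'''+s[j:]
open('h.py','w').write(s)
from h import *
t=tray(); print([np.round(pocket(t,i),4) for i in (1,2,3,4)])
E
```

```text
tray 443.6479187011719 -166.0203857421875 (148.64219665527344, 424.9500427246094) 0.1034885
[array([ 0.4533, -0.2585], dtype=float32), array([ 0.4469, -0.1969], dtype=float32), array([ 0.4404, -0.1352], dtype=float32), array([ 0.434 , -0.0735], dtype=float32)]
```

{"fn": "drive_tool", "kwargs": {
  "slide": [
    [0, 0.004, 0],
    [0, 0.004, 0],
    [0, 0.004, 0],
    [0, 0.004, 0.05],
    [0, 0.004, 0.15],
    [0, 0.004, 0.25],
    [0, 0.004, 0.34],
    [0, 0.004, 0.351]
  ],
  "rotation": [
    [0, 0, 0],
    [0, 0, 0],
    [0, 0, 0],
    [0, 0, 0],
    [0, 0, 0],
    [0, 0, 0],
    [0, 0, 0],
    [0, 0, 0]
  ],
  "gripper": 1
}}

```text
clock: 12.5
eef_pos: [0.5256, 0.1316, 0.1076]
tool_rot: [0.731, 0.682, -0.002, -0.001]
ft_force: [0.8, -0.2, -0.3]
grip_width: 0.0854
grasp_force: 0.0
```

{"fn": "drive_tool", "kwargs": {
  "slide": [
    [0, 0, 0],
    [0, 0, 0],
    [0, 0, 0],
    [0, 0, 0],
    [0, 0, 0],
    [0, 0, 0],
    [0, 0, 0],
    [0, 0, 0]
  ],
  "rotation": [
    [0, 0, 0],
    [0, 0, 0],
    [0, 0, 0],
    [0, 0, 0],
    [0, 0, 0],
    [0, 0, 0],
    [0, 0, 0],
    [0, 0, 0]
  ],
  "gripper": 0
}}

```text
clock: 13.5
eef_pos: [0.5278, 0.1322, 0.1102]
tool_rot: [0.731, 0.682, 0.0, 0.0]
ft_force: [1.0, 0.9, 1.8]
grip_width: 0.0354
grasp_force: 64.0
```

{"fn": "drive_tool", "kwargs": {
  "slide": [
    [0, 0, -0.04],
    [0, 0, -0.1],
    [0, 0, -0.2],
    [0, 0, -0.3],
    [0, 0, -0.4],
    [0, 0, -0.5],
    [0, 0, -0.5],
    [0, 0, -0.5]
  ],
  "rotation": [
    [0, 0, 0],
    [0, 0, 0],
    [0, 0, 0],
    [0, 0, 0],
    [0, 0, 0],
    [0, 0, 0],
    [0, 0, 0],
    [0, 0, 0]
  ]
}}

```text
clock: 14.5
eef_pos: [0.5265, 0.132, 0.2343]
tool_rot: [0.731, 0.682, -0.001, -0.001]
ft_force: [-0.3, 0.2, -1.3]
grip_width: 0.0354
grasp_force: 63.7
```

```bash
python3 - <<'E'
s=open('h.py').read()
i=s.index("    m=cv2.morphologyEx"); j=s.index('    (cx,cy),s,a=r=')
s=s[:i]+"""    n,l,st,ce=cv2.connectedComponentsWithStats(m.astype(np.uint8)); k=1+np.argmax(st[1:,4]); m=l==k; print(st[k])
"""+s[j:]
open('h.py','w').write(s)
from h import *
t=tray(); print([np.round(pocket(t,i),4) for i in (1,2,3,4)])
x,y=pocket(t,1); plan((x,y,.25,t[2]))
shot('scene','s2')
E
```

```text
[312 218  85  43 782]
tray 451.3182373046875 -235.14366149902344 (257.43603515625, 60.74647903442383) -0.26360604
[array([ 0.4271, -0.3249], dtype=float32), array([ 0.4432, -0.2651], dtype=float32), array([ 0.4594, -0.2052], dtype=float32), array([ 0.4756, -0.1454], dtype=float32)]
at 14.55 [0.5264 0.1319 0.2338] [-0.8 -0.2 -1.5]
slide [-1.85  -0.27  -0.063] rot [-0.006  0.002  0.389]
```

View pics/s2.png

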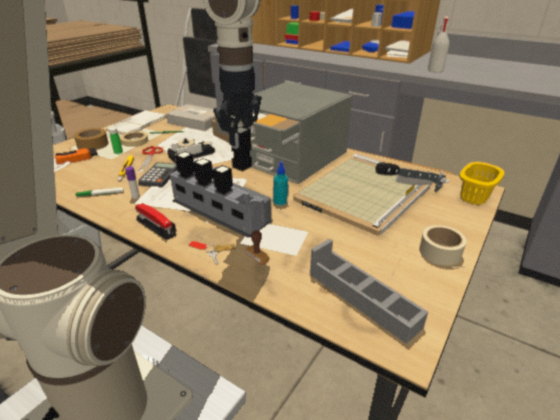

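The scene view shows the cartridge held clear above the dock at (240, 155), the other three standing raised, and the tray unmoved. Carrying it to pocket 1.

{"fn": "drive_tool", "kwargs": {
  "slide": [
    [-0.06, -0.02, 0],
    [-0.18, -0.04, 0],
    [-0.34, -0.07, 0],
    [-0.5, -0.1, 0],
    [-0.66, -0.12, 0],
    [-0.82, -0.14, 0],
    [-0.92, -0.14, 0],
    [-0.95, -0.14, 0]
  ],
  "rotation": [
    [0, 0, 0.03],
    [0, 0, 0.08],
    [0, 0, 0.13],
    [0, 0, 0.2],
    [0, 0, 0.25],
    [0, 0, 0.3],
    [0, 0, 0.36],
    [0, 0, 0.39]
  ]
}}

```text
clock: 15.6
eef_pos: [0.4751, -0.1041, 0.2346]
tool_rot: [0.795, 0.606, -0.0, -0.0]
ft_force: [-0.4, 0.1, -2.1]
grip_width: 0.0352
grasp_force: 63.7
```

```bash
python3 - <<'E'
from h import *
t=(.4513,-.2351,-.2636)
x,y=pocket(t,1); plan((x,y,.25,t[2]))
E
```

```text
at 15.6 [ 0.4751 -0.1041  0.2346] [-0.4  0.1 -2.1]
slide [-0.903  0.049 -0.061] rot [-0.002  0.    -0.009]
```

{"fn": "drive_tool", "kwargs": {
  "slide": [
    [-0.06, 0, 0],
    [-0.18, 0.01, 0],
    [-0.34, 0.02, 0],
    [-0.5, 0.03, 0],
    [-0.66, 0.04, 0],
    [-0.8, 0.049, 0],
    [-0.88, 0.049, 0],
    [-0.903, 0.049, 0]
  ],
  "rotation": [
    [0, 0, 0],
    [0, 0, 0],
    [0, 0, 0],
    [0, 0, 0],
    [0, 0, 0],
    [0, 0, 0],
    [0, 0, 0],
    [0, 0, 0]
  ]
}}

```text
clock: 16.6
eef_pos: [0.4288, -0.3239, 0.2348]
tool_rot: [0.794, 0.608, 0.0, -0.0]
ft_force: [-1.0, 0.9, -1.4]
grip_width: 0.0352
grasp_force: 63.7
```

```bash
python3 - <<'E'
from h import *
# check tray from scene cam (high end) and cart pose via wrist
c=bot.camera('scene');q=cloud(c)
m=(abs(q[...,2]-.073)<.007)&(abs(q[...,0]-.48)<.1)&(abs(q[...,1]+.13)<.08);print('hi',m.sum(),np.median(q[m],0))
shot('wrist','w2')
t=(.4513,-.2351,-.2636)
x,y=pocket(t,1); plan((x,y,.12,t[2]),(x,y,.063,t[2]))
E
```

```text
hi 144 [ 0.47635554 -0.12034196  0.07339148]
at 16.7 [ 0.4291 -0.3231  0.2349] [ 0.2 -0.1 -1.9]
slide [-0.009 -0.006  0.46 ] rot [-0.001 -0.001 -0.   ]
slide [-0.009 -0.006  0.688] rot [-0.001 -0.001 -0.   ]
```

View pics/w2.png

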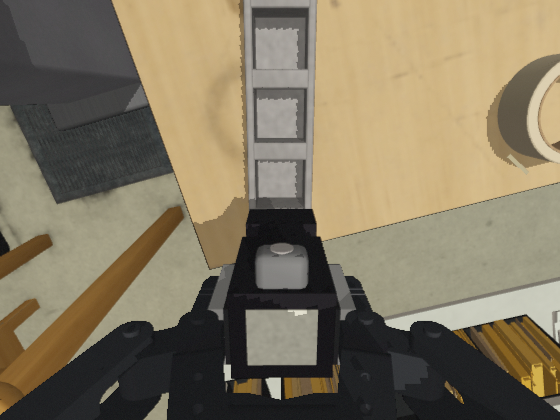

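The tray's centre line (x≈280) matches the held cartridge (x≈281), and the tray hasn't moved. Lowering.

{"fn": "drive_tool", "kwargs": {
  "slide": [
    [-0.005, -0.006, 0.06],
    [-0.009, -0.006, 0.15],
    [-0.009, -0.006, 0.25],
    [-0.009, -0.006, 0.35],
    [-0.009, -0.006, 0.42],
    [-0.009, -0.006, 0.46],
    [-0.009, -0.006, 0.5],
    [-0.009, -0.006, 0.5]
  ],
  "rotation": [
    [0, 0, 0],
    [0, 0, 0],
    [0, 0, 0],
    [0, 0, 0],
    [0, 0, 0],
    [0, 0, 0],
    [0, 0, 0],
    [0, 0, 0]
  ]
}}

```text
clock: 17.7
eef_pos: [0.4269, -0.3248, 0.1094]
tool_rot: [0.794, 0.608, -0.0, -0.001]
ft_force: [0.2, 0.4, -1.4]
grip_width: 0.0357
grasp_force: 63.7
```

{"fn": "drive_tool", "kwargs": {
  "slide": [
    [0, 0, 0.03],
    [0, 0, 0.07],
    [0, 0, 0.11],
    [0, 0, 0.15],
    [0, 0, 0.17],
    [0, 0, 0.18],
    [0, 0, 0.186],
    [0, 0, 0.186]
  ],
  "rotation": [
    [0, 0, 0],
    [0, 0, 0],
    [0, 0, 0],
    [0, 0, 0],
    [0, 0, 0],
    [0, 0, 0],
    [0, 0, 0],
    [0, 0, 0]
  ]
}}

```text
clock: 18.7
eef_pos: [0.4273, -0.3254, 0.0637]
tool_rot: [0.794, 0.608, 0.0, 0.0]
ft_force: [0.3, 0.1, -0.4]
grip_width: 0.0355
grasp_force: 63.7
```

{"fn": "drive_tool", "kwargs": {
  "slide": [
    [0, 0, 0.004],
    [0, 0, 0.004],
    [0, 0, 0.004],
    [0, 0, 0.004],
    [0, 0, 0.004],
    [0, 0, -0.05],
    [0, 0, -0.2],
    [0, 0, -0.4]
  ],
  "rotation": [
    [0, 0, 0],
    [0, 0, 0],
    [0, 0, 0],
    [0, 0, 0],
    [0, 0, 0],
    [0, 0, 0],
    [0, 0, 0],
    [0, 0, 0]
  ],
  "gripper": 0.7
}}

```text
clock: 19.7
eef_pos: [0.4264, -0.3248, 0.1644]
tool_rot: [0.794, 0.608, -0.0, -0.001]
ft_force: [1.5, -1.0, -0.1]
grip_width: 0.0596
grasp_force: 0.0
```

```bash
python3 - <<'E'
from h import *
x,y=bay(2); plan((x,y,.2,-DY))
E
```

```text
at 19.7 [ 0.4264 -0.3248  0.1644] [ 1.5 -1.  -0.1]
slide [ 2.148 -0.145 -0.14 ] rot [-0.004 -0.002 -0.394]
```

{"fn": "drive_tool", "kwargs": {
  "slide": [
    [0.05, 0, -0.1],
    [0.15, 0, -0.18],
    [0.3, 0, -0.2],
    [0.46, -0.02, -0.2],
    [0.62, -0.04, -0.2],
    [0.78, -0.05, -0.2],
    [0.93, -0.06, -0.2],
    [1, -0.07, -0.2]
  ],
  "rotation": [
    [0, 0, 0],
    [0, 0, 0],
    [0, 0, 0],
    [0, 0, 0],
    [0, 0, 0],
    [0, 0, 0],
    [0, 0, 0],
    [0, 0, 0]
  ]
}}

```text
clock: 20.7
eef_pos: [0.4759, -0.0779, 0.2146]
tool_rot: [0.793, 0.609, 0.0, 0.001]
ft_force: [-0.0, -1.2, 0.3]
grip_width: 0.06
grasp_force: 0.0
```

{"fn": "drive_tool", "kwargs": {
  "slide": [
    [0.1, 0, 0],
    [0.25, -0.01, 0],
    [0.4, -0.02, 0],
    [0.55, -0.03, 0],
    [0.7, -0.04, 0],
    [0.85, -0.05, 0],
    [0.98, -0.06, 0],
    [1, -0.07, 0]
  ],
  "rotation": [
    [0, 0, -0.04],
    [0, 0, -0.1],
    [0, 0, -0.16],
    [0, 0, -0.22],
    [0, 0, -0.28],
    [0, 0, -0.34],
    [0, 0, -0.39],
    [0, 0, -0.39]
  ]
}}

```text
clock: 21.7
eef_pos: [0.5242, 0.1678, 0.2137]
tool_rot: [0.73, 0.683, 0.0, 0.0]
ft_force: [-0.3, -0.3, -1.1]
grip_width: 0.06
grasp_force: 0.0
```

```bash
python3 - <<'E'
from h import *
x,y=bay(2); plan((x,y,.2,-DY),(x,y,.109,-DY))
c=shot('scene','s3');q=cloud(c)
m=(abs(q[...,2]-.073)<.007)&(abs(q[...,0]-.48)<.1)&(abs(q[...,1]+.13)<.08);print('hi',m.sum(),np.median(q[m],0))
cv2.imwrite('pics/s3c.png',cv2.resize(c['image'][120:360,260:480,::-1],None,fx=2.4,fy=2.4,interpolation=cv2.INTER_CUBIC))
c=bot.camera('top');p=cloud(c);m=(np.hypot(p[...,0]-.427,p[...,1]+.325)<.04)&(p[...,2]>.093)
print(m.sum(),p[m].mean(0),cv2.minAreaRect((p[m][:,:2]*1000).astype(np.float32)))
E
```

```text
at 21.7 [0.5242 0.1678 0.2137] [-0.3 -0.3 -1.1]
slide [0.143 0.02  0.055] rot [ 0.001  0.    -0.   ]
slide [0.143 0.02  0.419] rot [ 0.001  0.    -0.   ]
hi 140 [ 0.47724156 -0.12036243  0.0732834 ]
164 [ 0.42813351 -0.32225989  0.09831768] ((428.2593078613281, -319.70233154296875), (47.852210998535156, 35.94853591918945), 75.77007293701172)
```

View pics/s3c.png

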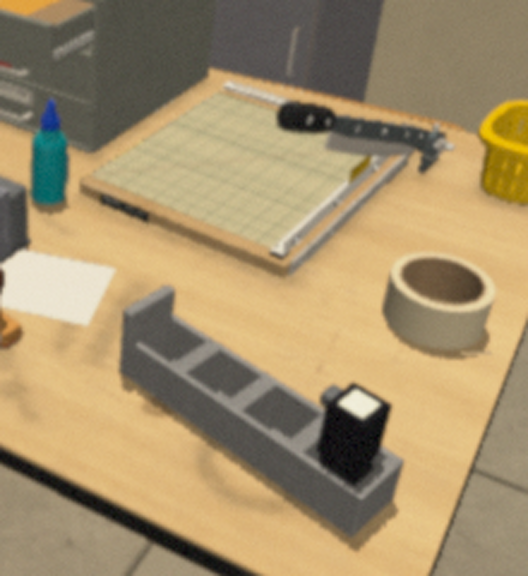

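The cropped view shows the first cartridge upright in the low-end pocket (355, 430), its nose pointing toward the high wall. Now the bay-2 cartridge.

{"fn": "drive_tool", "kwargs": {
  "slide": [
    [0.08, 0.01, 0],
    [0.143, 0.02, 0],
    [0.143, 0.02, 0.03],
    [0.143, 0.02, 0.12],
    [0.143, 0.02, 0.24],
    [0.143, 0.02, 0.34],
    [0.143, 0.02, 0.41],
    [0.143, 0.02, 0.42]
  ],
  "rotation": [
    [0, 0, 0],
    [0, 0, 0],
    [0, 0, 0],
    [0, 0, 0],
    [0, 0, 0],
    [0, 0, 0],
    [0, 0, 0],
    [0, 0, 0]
  ]
}}

```text
clock: 22.8
eef_pos: [0.5298, 0.2009, 0.1066]
tool_rot: [0.731, 0.682, -0.002, -0.001]
ft_force: [0.1, -0.7, 0.7]
grip_width: 0.0602
grasp_force: 0.0
```

{"fn": "drive_tool", "kwargs": {
  "slide": [
    [0, 0, 0],
    [0, 0, 0],
    [0, 0, 0],
    [0, 0, 0],
    [0, 0, 0],
    [0, 0, 0],
    [0, 0, 0],
    [0, 0, 0]
  ],
  "rotation": [
    [0, 0, 0],
    [0, 0, 0],
    [0, 0, 0],
    [0, 0, 0],
    [0, 0, 0],
    [0, 0, 0],
    [0, 0, 0],
    [0, 0, 0]
  ],
  "gripper": 0
}}

```text
clock: 23.8
eef_pos: [0.5317, 0.2019, 0.1087]
tool_rot: [0.731, 0.682, 0.0, 0.0]
ft_force: [1.5, 0.1, 0.9]
grip_width: 0.035
grasp_force: 61.9
```

{"fn": "drive_tool", "kwargs": {
  "slide": [
    [0, 0, -0.04],
    [0, 0, -0.1],
    [0, 0, -0.2],
    [0, 0, -0.3],
    [0, 0, -0.4],
    [0, 0, -0.5],
    [0, 0, -0.5],
    [0, 0, -0.5]
  ],
  "rotation": [
    [0, 0, 0],
    [0, 0, 0],
    [0, 0, 0],
    [0, 0, 0],
    [0, 0, 0],
    [0, 0, 0],
    [0, 0, 0],
    [0, 0, 0]
  ]
}}

```text
clock: 24.8
eef_pos: [0.5303, 0.2017, 0.2328]
tool_rot: [0.731, 0.682, -0.001, -0.001]
ft_force: [-0.1, 0.4, -1.6]
grip_width: 0.0352
grasp_force: 62.3
```

```bash
cat > chk.py <<'E'
import sys
from h import *
t=tray(); x,y=pocket(t,int(sys.argv[1])); plan((x,y,.235,t[2]),(x,y,.062,t[2]))
E
python3 chk.py 2
```

```text
[312 218  83  43 737]
tray 451.4732360839844 -234.49290466308594 (256.0387878417969, 60.63016891479492) -0.26492527
at 24.85 [0.5302 0.2016 0.2323] [-0.8  0.1 -1.2]
slide [-1.883 -0.218 -0.008] rot [-0.005  0.002  0.392]
slide [-1.883 -0.216  0.684] rot [-0.005  0.002  0.392]
```

{"fn": "drive_tool", "kwargs": {
  "slide": [
    [-0.06, -0.02, 0],
    [-0.18, -0.04, 0],
    [-0.34, -0.06, 0],
    [-0.5, -0.08, 0],
    [-0.66, -0.1, 0],
    [-0.82, -0.11, 0],
    [-0.92, -0.11, 0],
    [-0.95, -0.11, 0]
  ],
  "rotation": [
    [0, 0, 0.03],
    [0, 0, 0.08],
    [0, 0, 0.13],
    [0, 0, 0.2],
    [0, 0, 0.25],
    [0, 0, 0.3],
    [0, 0, 0.36],
    [0, 0, 0.39]
  ]
}}

```text
clock: 25.85
eef_pos: [0.4862, -0.035, 0.233]
tool_rot: [0.795, 0.606, -0.001, -0.001]
ft_force: [0.0, 0.1, -1.0]
grip_width: 0.0353
grasp_force: 62.2
```

{"fn": "drive_tool", "kwargs": {
  "slide": [
    [-0.06, 0, 0],
    [-0.18, 0.01, 0],
    [-0.34, 0.02, 0],
    [-0.5, 0.03, 0],
    [-0.66, 0.05, 0],
    [-0.82, 0.06, 0],
    [-0.91, 0.075, 0],
    [-0.935, 0.075, 0]
  ],
  "rotation": [
    [0, 0, 0],
    [0, 0, 0],
    [0, 0, 0],
    [0, 0, 0],
    [0, 0, 0],
    [0, 0, 0],
    [0, 0, 0],
    [0, 0, 0]
  ]
}}

```text
clock: 26.85
eef_pos: [0.4442, -0.2645, 0.2331]
tool_rot: [0.794, 0.608, -0.0, -0.0]
ft_force: [-0.3, 0.7, -1.5]
grip_width: 0.0356
grasp_force: 62.1
```

```bash
cat > chk2.py <<'E'
import sys
from h import *
t=(.4514,-.2348,-.264)
c=bot.camera('scene');q=cloud(c)
m=(abs(q[...,2]-.073)<.007)&(abs(q[...,0]-.48)<.1)&(abs(q[...,1]+.13)<.06);print('hi',m.sum(),np.median(q[m],0))
x,y=pocket(t,int(sys.argv[1])); plan((x,y,.062,t[2]))
E
python3 chk2.py 2
```

```text
hi 140 [ 0.47836997 -0.12027561  0.07309612]
at 26.9 [ 0.4441 -0.2644  0.2332] [ 0.4 -0.3 -1.5]
slide [-0.002 -0.002  0.685] rot [-0.001  0.    -0.001]
```

{"fn": "drive_tool", "kwargs": {
  "slide": [
    [0, 0, 0.06],
    [0, 0, 0.15],
    [0, 0, 0.25],
    [0, 0, 0.35],
    [0, 0, 0.42],
    [0, 0, 0.46],
    [0, 0, 0.5],
    [0, 0, 0.5]
  ],
  "rotation": [
    [0, 0, 0],
    [0, 0, 0],
    [0, 0, 0],
    [0, 0, 0],
    [0, 0, 0],
    [0, 0, 0],
    [0, 0, 0],
    [0, 0, 0]
  ]
}}

```text
clock: 27.9
eef_pos: [0.4443, -0.2632, 0.1079]
tool_rot: [0.794, 0.608, -0.0, -0.001]
ft_force: [-0.8, -0.2, -0.8]
grip_width: 0.0354
grasp_force: 62.2
```

{"fn": "drive_tool", "kwargs": {
  "slide": [
    [0, 0, 0.03],
    [0, 0, 0.07],
    [0, 0, 0.11],
    [0, 0, 0.15],
    [0, 0, 0.17],
    [0, 0, 0.18],
    [0, 0, 0.183],
    [0, 0, 0.183]
  ],
  "rotation": [
    [0, 0, 0],
    [0, 0, 0],
    [0, 0, 0],
    [0, 0, 0],
    [0, 0, 0],
    [0, 0, 0],
    [0, 0, 0],
    [0, 0, 0]
  ]
}}

```text
clock: 28.9
eef_pos: [0.4448, -0.2639, 0.063]
tool_rot: [0.794, 0.608, 0.0, 0.0]
ft_force: [0.0, 0.7, -0.6]
grip_width: 0.0353
grasp_force: 62.2
```

{"fn": "drive_tool", "kwargs": {
  "slide": [
    [0, 0, 0.004],
    [0, 0, 0.004],
    [0, 0, 0.004],
    [0, 0, 0.004],
    [0, 0, 0.004],
    [0, 0, -0.05],
    [0, 0, -0.2],
    [0, 0, -0.4]
  ],
  "rotation": [
    [0, 0, 0],
    [0, 0, 0],
    [0, 0, 0],
    [0, 0, 0],
    [0, 0, 0],
    [0, 0, 0],
    [0, 0, 0],
    [0, 0, 0]
  ],
  "gripper": 0.7
}}

```text
clock: 29.9
eef_pos: [0.4438, -0.2633, 0.1637]
tool_rot: [0.794, 0.608, -0.0, -0.001]
ft_force: [0.5, -0.9, -0.1]
grip_width: 0.0595
grasp_force: 0.0
```

{"fn": "drive_tool", "kwargs": {
  "slide": [
    [0.05, 0, -0.1],
    [0.15, 0, -0.18],
    [0.3, 0, -0.2],
    [0.46, -0.02, -0.2],
    [0.62, -0.04, -0.2],
    [0.78, -0.05, -0.2],
    [0.93, -0.06, -0.2],
    [1, -0.07, -0.2]
  ],
  "rotation": [
    [0, 0, 0],
    [0, 0, 0],
    [0, 0, 0],
    [0, 0, 0],
    [0, 0, 0],
    [0, 0, 0],
    [0, 0, 0],
    [0, 0, 0]
  ]
}}

```text
clock: 30.9
eef_pos: [0.4933, -0.0162, 0.2138]
tool_rot: [0.793, 0.609, 0.0, 0.0]
ft_force: [1.0, -0.2, 0.6]
grip_width: 0.06
grasp_force: 0.0
```

{"fn": "drive_tool", "kwargs": {
  "slide": [
    [0.1, 0, 0],
    [0.25, -0.01, 0],
    [0.4, -0.02, 0],
    [0.55, -0.03, 0],
    [0.7, -0.04, 0],
    [0.85, -0.05, 0],
    [0.98, -0.06, 0],
    [1, -0.07, 0]
  ],
  "rotation": [
    [0, 0, -0.04],
    [0, 0, -0.1],
    [0, 0, -0.16],
    [0, 0, -0.22],
    [0, 0, -0.28],
    [0, 0, -0.34],
    [0, 0, -0.39],
    [0, 0, -0.39]
  ]
}}

```text
clock: 31.9
eef_pos: [0.5415, 0.2293, 0.2128]
tool_rot: [0.73, 0.683, 0.0, 0.0]
ft_force: [0.4, -0.6, -0.2]
grip_width: 0.0598
grasp_force: 0.0
```

```bash
cat > fin.py <<'E'
import sys
from h import *
x,y=bay(int(sys.argv[1])); plan((x,y,.2,-DY),(x,y,.109,-DY))
t=tray(); c=bot.camera('top');p=cloud(c)
m=(p[...,2]>.088)&(p[...,2]<.13)&(p[...,1]<-.05)&(p[...,0]<.53)&(p[...,0]>.36)
n,l,st,ce=cv2.connectedComponentsWithStats(m.astype(np.uint8))
for i in range(1,n):
    if st[i,4]>50: print(st[i,4],np.median(p[l==i][:,2]),cv2.minAreaRect((p[l==i][:,:2]*1000).astype(np.float32)))
E
python3 fin.py 3
```

```text
at 31.9 [0.5415 0.2293 0.2128] [ 0.4 -0.6 -0.2]
slide [ 0.181 -0.033  0.051] rot [ 0.001  0.    -0.001]
slide [ 0.181 -0.033  0.415] rot [ 0.001  0.    -0.001]
[312 218  85  43 738]
tray 451.5576477050781 -234.63497924804688 (256.4429626464844, 60.7507209777832) -0.26308802
177 0.09891820305793009 ((446.6488037109375, -256.65899658203125), (47.08790969848633, 36.325016021728516), 74.87517547607422)
181 0.09844388556097927 ((428.4654846191406, -319.9786071777344), (47.01692581176758, 35.521636962890625), 74.05137634277344)
```

Two cartridges are placed. Now bay 3 to pocket 3.

{"fn": "drive_tool", "kwargs": {
  "slide": [
    [0.1, -0.02, 0],
    [0.181, -0.033, 0],
    [0.181, -0.033, 0.03],
    [0.181, -0.033, 0.12],
    [0.181, -0.033, 0.24],
    [0.181, -0.033, 0.34],
    [0.181, -0.033, 0.4],
    [0.181, -0.033, 0.415]
  ],
  "rotation": [
    [0, 0, 0],
    [0, 0, 0],
    [0, 0, 0],
    [0, 0, 0],
    [0, 0, 0],
    [0, 0, 0],
    [0, 0, 0],
    [0, 0, 0]
  ]
}}

```text
clock: 33.0
eef_pos: [0.5356, 0.2728, 0.1079]
tool_rot: [0.731, 0.682, -0.001, -0.0]
ft_force: [0.2, 0.6, 0.3]
grip_width: 0.0597
grasp_force: 0.0
```

{"fn": "drive_tool", "kwargs": {
  "slide": [
    [0, 0, 0],
    [0, 0, 0],
    [0, 0, 0],
    [0, 0, 0],
    [0, 0, 0],
    [0, 0, 0],
    [0, 0, 0],
    [0, 0, 0]
  ],
  "rotation": [
    [0, 0, 0],
    [0, 0, 0],
    [0, 0, 0],
    [0, 0, 0],
    [0, 0, 0],
    [0, 0, 0],
    [0, 0, 0],
    [0, 0, 0]
  ],
  "gripper": 0
}}

```text
clock: 34.0
eef_pos: [0.5365, 0.2739, 0.1092]
tool_rot: [0.731, 0.682, 0.0, 0.0]
ft_force: [1.7, 0.3, 0.2]
grip_width: 0.0352
grasp_force: 62.2
```

{"fn": "drive_tool", "kwargs": {
  "slide": [
    [0, 0, -0.04],
    [0, 0, -0.1],
    [0, 0, -0.2],
    [0, 0, -0.3],
    [0, 0, -0.4],
    [0, 0, -0.5],
    [0, 0, -0.5],
    [0, 0, -0.5]
  ],
  "rotation": [
    [0, 0, 0],
    [0, 0, 0],
    [0, 0, 0],
    [0, 0, 0],
    [0, 0, 0],
    [0, 0, 0],
    [0, 0, 0],
    [0, 0, 0]
  ]
}}

```text
clock: 35.0
eef_pos: [0.5351, 0.2735, 0.2331]
tool_rot: [0.731, 0.682, -0.001, -0.001]
ft_force: [-1.3, 0.8, -2.2]
grip_width: 0.0354
grasp_force: 62.5
```

```bash
python3 chk.py 3
```

```text
[304 222  86  42 744]
tray 438.8153076171875 -212.740478515625 (256.9557189941406, 60.791587829589844) -0.24257998
at 35.05 [0.535  0.2734 0.2326] [-0.9  0.2 -1.4]
slide [-1.844 -0.229 -0.006] rot [-0.006  0.003  0.347]
slide [-1.843 -0.227  0.686] rot [-0.006  0.003  0.347]
```

The tray has been knocked to (0.439, −0.213) with yaw −0.243. I'll use the new pose.

{"fn": "drive_tool", "kwargs": {
  "slide": [
    [-0.06, -0.02, 0],
    [-0.18, -0.04, 0],
    [-0.34, -0.06, 0],
    [-0.5, -0.08, 0],
    [-0.66, -0.1, 0],
    [-0.82, -0.115, 0],
    [-0.9, -0.115, 0],
    [-0.93, -0.115, 0]
  ],
  "rotation": [
    [0, 0, 0.03],
    [0, 0, 0.08],
    [0, 0, 0.13],
    [0, 0, 0.2],
    [0, 0, 0.25],
    [0, 0, 0.3],
    [0, 0, 0.34],
    [0, 0, 0.347]
  ]
}}

```text
clock: 36.05
eef_pos: [0.4904, 0.0427, 0.233]
tool_rot: [0.788, 0.616, -0.001, -0.001]
ft_force: [0.2, -0.8, -1.7]
grip_width: 0.0355
grasp_force: 62.3
```

{"fn": "drive_tool", "kwargs": {
  "slide": [
    [-0.06, 0, 0],
    [-0.18, 0.01, 0],
    [-0.34, 0.02, 0],
    [-0.5, 0.03, 0],
    [-0.66, 0.04, 0],
    [-0.82, 0.045, 0],
    [-0.9, 0.045, 0],
    [-0.92, 0.045, 0]
  ],
  "rotation": [
    [0, 0, 0],
    [0, 0, 0],
    [0, 0, 0],
    [0, 0, 0],
    [0, 0, 0],
    [0, 0, 0],
    [0, 0, 0],
    [0, 0, 0]
  ]
}}

```text
clock: 37.05
eef_pos: [0.4467, -0.1829, 0.2337]
tool_rot: [0.788, 0.616, -0.0, -0.0]
ft_force: [0.4, -0.6, -0.8]
grip_width: 0.0352
grasp_force: 62.3
```

```bash
sed -i 's/^t=.*/t=(.4388,-.2127,-.2426)/' chk2.py; python3 chk2.py 3
```

```text
hi 142 [ 0.46169064 -0.0976887   0.07349524]
at 37.1 [ 0.4468 -0.1827  0.2338] [-0.1 -1.1 -1.5]
slide [-0.    -0.002  0.687] rot [-0.001 -0.    -0.001]
```

{"fn": "drive_tool", "kwargs": {
  "slide": [
    [0, 0, 0.06],
    [0, 0, 0.15],
    [0, 0, 0.25],
    [0, 0, 0.35],
    [0, 0, 0.42],
    [0, 0, 0.46],
    [0, 0, 0.5],
    [0, 0, 0.5]
  ],
  "rotation": [
    [0, 0, 0],
    [0, 0, 0],
    [0, 0, 0],
    [0, 0, 0],
    [0, 0, 0],
    [0, 0, 0],
    [0, 0, 0],
    [0, 0, 0]
  ]
}}

```text
clock: 38.1
eef_pos: [0.4468, -0.1817, 0.1084]
tool_rot: [0.787, 0.617, -0.0, -0.001]
ft_force: [-0.2, 0.6, -1.9]
grip_width: 0.0354
grasp_force: 62.4
```

{"fn": "drive_tool", "kwargs": {
  "slide": [
    [0, 0, 0.03],
    [0, 0, 0.07],
    [0, 0, 0.11],
    [0, 0, 0.15],
    [0, 0, 0.17],
    [0, 0, 0.18],
    [0, 0, 0.184],
    [0, 0, 0.184]
  ],
  "rotation": [
    [0, 0, 0],
    [0, 0, 0],
    [0, 0, 0],
    [0, 0, 0],
    [0, 0, 0],
    [0, 0, 0],
    [0, 0, 0],
    [0, 0, 0]
  ]
}}

```text
clock: 39.1
eef_pos: [0.4473, -0.1823, 0.0633]
tool_rot: [0.787, 0.616, 0.0, 0.0]
ft_force: [0.4, -0.2, -1.8]
grip_width: 0.0353
grasp_force: 62.4
```

{"fn": "drive_tool", "kwargs": {
  "slide": [
    [0, 0, 0.004],
    [0, 0, 0.004],
    [0, 0, 0.004],
    [0, 0, 0.004],
    [0, 0, 0.004],
    [0, 0, -0.05],
    [0, 0, -0.2],
    [0, 0, -0.4]
  ],
  "rotation": [
    [0, 0, 0],
    [0, 0, 0],
    [0, 0, 0],
    [0, 0, 0],
    [0, 0, 0],
    [0, 0, 0],
    [0, 0, 0],
    [0, 0, 0]
  ],
  "gripper": 0.7
}}

```text
clock: 40.1
eef_pos: [0.4463, -0.1818, 0.164]
tool_rot: [0.787, 0.616, -0.001, -0.001]
ft_force: [0.8, -1.1, -0.7]
grip_width: 0.0597
grasp_force: 0.0
```

{"fn": "drive_tool", "kwargs": {
  "slide": [
    [0.05, 0, -0.1],
    [0.15, 0, -0.18],
    [0.3, 0, -0.2],
    [0.46, -0.02, -0.2],
    [0.62, -0.03, -0.2],
    [0.78, -0.04, -0.2],
    [0.93, -0.04, -0.2],
    [1, -0.04, -0.2]
  ],
  "rotation": [
    [0, 0, 0],
    [0, 0, 0],
    [0, 0, 0],
    [0, 0, 0],
    [0, 0, 0],
    [0, 0, 0],
    [0, 0, 0],
    [0, 0, 0]
  ]
}}

```text
clock: 41.1
eef_pos: [0.4978, 0.0646, 0.214]
tool_rot: [0.787, 0.617, 0.0, 0.0]
ft_force: [-0.1, -0.3, -0.5]
grip_width: 0.0597
grasp_force: 0.0
```

{"fn": "drive_tool", "kwargs": {
  "slide": [
    [0.1, 0, 0],
    [0.25, -0.01, 0],
    [0.4, -0.02, 0],
    [0.55, -0.03, 0],
    [0.7, -0.04, 0],
    [0.85, -0.05, 0],
    [0.98, -0.05, 0],
    [1, -0.05, 0]
  ],
  "rotation": [
    [0, 0, -0.04],
    [0, 0, -0.1],
    [0, 0, -0.16],
    [0, 0, -0.22],
    [0, 0, -0.28],
    [0, 0, -0.34],
    [0, 0, -0.347],
    [0, 0, -0.347]
  ]
}}

```text
clock: 42.1
eef_pos: [0.5456, 0.3099, 0.2129]
tool_rot: [0.73, 0.683, -0.0, 0.0]
ft_force: [-0.1, 0.1, 0.0]
grip_width: 0.0598
grasp_force: 0.0
```

```bash
python3 fin.py 4
```

```text
at 42.1 [0.5456 0.3099 0.2129] [-0.1  0.1  0. ]
slide [ 0.146 -0.027  0.052] rot [ 0.     0.    -0.001]
slide [ 0.146 -0.027  0.416] rot [ 0.     0.    -0.001]
[304 222  86  42 732]
tray 438.71051025390625 -212.25051879882812 (255.97731018066406, 60.45573425292969) -0.23904407
172 0.0981412320760019 ((449.25982666015625, -174.8158416748047), (46.636817932128906, 36.235504150390625), 76.0167007446289)
179 0.09796622014825873 ((434.9083557128906, -234.3350372314453), (46.27504348754883, 36.32981872558594), 76.42870330810547)
181 0.0977726694001797 ((417.772216796875, -298.843994140625), (47.037479400634766, 36.335567474365234), 77.54825592041016)
```

{"fn": "drive_tool", "kwargs": {
  "slide": [
    [0.08, -0.015, 0],
    [0.146, -0.027, 0],
    [0.146, -0.027, 0.03],
    [0.146, -0.027, 0.12],
    [0.146, -0.027, 0.24],
    [0.146, -0.027, 0.34],
    [0.146, -0.027, 0.4],
    [0.146, -0.027, 0.416]
  ],
  "rotation": [
    [0, 0, 0],
    [0, 0, 0],
    [0, 0, 0],
    [0, 0, 0],
    [0, 0, 0],
    [0, 0, 0],
    [0, 0, 0],
    [0, 0, 0]
  ]
}}

```text
clock: 43.2
eef_pos: [0.5405, 0.3449, 0.1078]
tool_rot: [0.731, 0.682, -0.001, -0.0]
ft_force: [-0.5, 0.0, 0.2]
grip_width: 0.0597
grasp_force: 0.0
```

{"fn": "drive_tool", "kwargs": {
  "slide": [
    [0, 0, 0],
    [0, 0, 0],
    [0, 0, 0],
    [0, 0, 0],
    [0, 0, 0],
    [0, 0, 0],
    [0, 0, 0],
    [0, 0, 0]
  ],
  "rotation": [
    [0, 0, 0],
    [0, 0, 0],
    [0, 0, 0],
    [0, 0, 0],
    [0, 0, 0],
    [0, 0, 0],
    [0, 0, 0],
    [0, 0, 0]
  ],
  "gripper": 0
}}

```text
clock: 44.2
eef_pos: [0.5413, 0.3456, 0.1091]
tool_rot: [0.731, 0.682, 0.0, 0.0]
ft_force: [1.9, 0.3, 2.4]
grip_width: 0.0352
grasp_force: 62.2
```

{"fn": "drive_tool", "kwargs": {
  "slide": [
    [0, 0, -0.04],
    [0, 0, -0.1],
    [0, 0, -0.2],
    [0, 0, -0.3],
    [0, 0, -0.4],
    [0, 0, -0.5],
    [0, 0, -0.5],
    [0, 0, -0.5]
  ],
  "rotation": [
    [0, 0, 0],
    [0, 0, 0],
    [0, 0, 0],
    [0, 0, 0],
    [0, 0, 0],
    [0, 0, 0],
    [0, 0, 0],
    [0, 0, 0]
  ]
}}

```text
clock: 45.2
eef_pos: [0.5403, 0.3451, 0.2333]
tool_rot: [0.731, 0.682, -0.001, -0.0]
ft_force: [0.2, -0.5, -1.8]
grip_width: 0.0351
grasp_force: 62.4
```

```bash
python3 chk.py 4
```

```text
[304 222  86  42 731]
tray 438.98297119140625 -212.22885131835938 (255.68057250976562, 60.74640655517578) -0.24348073
at 45.25 [0.5401 0.345  0.2327] [-0.1  0.2 -1.5]
slide [-1.885 -0.186 -0.006] rot [-0.005  0.004  0.349]
slide [-1.884 -0.184  0.686] rot [-0.005  0.004  0.349]
```

{"fn": "drive_tool", "kwargs": {
  "slide": [
    [-0.06, -0.02, 0],
    [-0.18, -0.04, 0],
    [-0.34, -0.06, 0],
    [-0.5, -0.07, 0],
    [-0.66, -0.08, 0],
    [-0.82, -0.09, 0],
    [-0.92, -0.09, 0],
    [-0.95, -0.09, 0]
  ],
  "rotation": [
    [0, 0, 0.03],
    [0, 0, 0.08],
    [0, 0, 0.13],
    [0, 0, 0.2],
    [0, 0, 0.25],
    [0, 0, 0.3],
    [0, 0, 0.34],
    [0, 0, 0.349]
  ]
}}

```text
clock: 46.25
eef_pos: [0.5013, 0.1087, 0.233]
tool_rot: [0.788, 0.615, -0.001, -0.001]
ft_force: [0.6, -0.0, -1.8]
grip_width: 0.0351
grasp_force: 62.3
```

{"fn": "drive_tool", "kwargs": {
  "slide": [
    [-0.06, 0, 0],
    [-0.18, 0.01, 0],
    [-0.34, 0.02, 0],
    [-0.5, 0.03, 0],
    [-0.66, 0.05, 0],
    [-0.82, 0.06, 0],
    [-0.92, 0.067, 0],
    [-0.938, 0.067, 0]
  ],
  "rotation": [
    [0, 0, 0],
    [0, 0, 0],
    [0, 0, 0],
    [0, 0, 0],
    [0, 0, 0],
    [0, 0, 0],
    [0, 0, 0],
    [0, 0, 0]
  ]
}}

```text
clock: 47.25
eef_pos: [0.4617, -0.1224, 0.2337]
tool_rot: [0.788, 0.615, -0.0, -0.0]
ft_force: [0.2, 0.3, -1.0]
grip_width: 0.0353
grasp_force: 62.3
```

```bash
python3 chk2.py 4
```

```text
hi 198 [ 0.44938725 -0.10088269  0.07333931]
at 47.3 [ 0.4617 -0.1221  0.2338] [-0.1 -0.3 -0.1]
slide [-0.002 -0.002  0.687] rot [-0.001 -0.    -0.004]
```

The high-wall reading may now include the third cartridge's side, so I'll check with a tighter window.

```bash
python3 - <<'E'
from h import *
c=bot.camera('scene');q=cloud(c)
m=(abs(q[...,2]-.073)<.007)&(abs(q[...,0]-.47)<.09)&(q[...,1]>-.14)&(q[...,1]<-.06);print(m.sum(),np.median(q[m],0),q[m].min(0),q[m].max(0))
E
```

```text
137 [ 0.46329707 -0.09752795  0.07327302] [ 0.43655707 -0.10829332  0.06601134] [ 0.49673559 -0.08484966  0.07640625]
```

The tray is where I measured it. Lowering the last cartridge.

{"fn": "drive_tool", "kwargs": {
  "slide": [
    [0, 0, 0.06],
    [0, 0, 0.15],
    [0, 0, 0.25],
    [0, 0, 0.35],
    [0, 0, 0.42],
    [0, 0, 0.46],
    [0, 0, 0.5],
    [0, 0, 0.5]
  ],
  "rotation": [
    [0, 0, 0],
    [0, 0, 0],
    [0, 0, 0],
    [0, 0, 0],
    [0, 0, 0],
    [0, 0, 0],
    [0, 0, 0],
    [0, 0, 0]
  ]
}}

```text
clock: 48.35
eef_pos: [0.4618, -0.1211, 0.1086]
tool_rot: [0.788, 0.616, -0.0, -0.0]
ft_force: [-0.5, 0.5, -0.4]
grip_width: 0.0351
grasp_force: 62.3
```

{"fn": "drive_tool", "kwargs": {
  "slide": [
    [0, 0, 0.03],
    [0, 0, 0.07],
    [0, 0, 0.11],
    [0, 0, 0.15],
    [0, 0, 0.17],
    [0, 0, 0.18],
    [0, 0, 0.184],
    [0, 0, 0.184]
  ],
  "rotation": [
    [0, 0, 0],
    [0, 0, 0],
    [0, 0, 0],
    [0, 0, 0],
    [0, 0, 0],
    [0, 0, 0],
    [0, 0, 0],
    [0, 0, 0]
  ]
}}

```text
clock: 49.35
eef_pos: [0.4622, -0.1216, 0.0632]
tool_rot: [0.788, 0.616, 0.0, 0.0]
ft_force: [0.0, -0.6, -2.1]
grip_width: 0.0351
grasp_force: 62.3
```

{"fn": "drive_tool", "kwargs": {
  "slide": [
    [0, 0, 0.004],
    [0, 0, 0.004],
    [0, 0, 0.004],
    [0, 0, 0.004],
    [0, 0, 0.004],
    [0, 0, -0.05],
    [0, 0, -0.2],
    [0, 0, -0.4]
  ],
  "rotation": [
    [0, 0, 0],
    [0, 0, 0],
    [0, 0, 0],
    [0, 0, 0],
    [0, 0, 0],
    [0, 0, 0],
    [0, 0, 0],
    [0, 0, 0]
  ],
  "gripper": 0.7
}}

```text
clock: 50.35
eef_pos: [0.4611, -0.1213, 0.164]
tool_rot: [0.788, 0.616, -0.001, -0.001]
ft_force: [1.0, -1.3, 0.1]
grip_width: 0.0598
grasp_force: 0.0
```

{"fn": "drive_tool", "kwargs": {
  "slide": [
    [0.05, 0, -0.1],
    [0.15, 0, -0.18],
    [0.3, 0, -0.2],
    [0.46, -0.02, -0.2],
    [0.62, -0.03, -0.2],
    [0.78, -0.04, -0.2],
    [0.93, -0.04, -0.2],
    [1, -0.04, -0.2]
  ],
  "rotation": [
    [0, 0, 0],
    [0, 0, 0],
    [0, 0, 0],
    [0, 0, 0],
    [0, 0, 0],
    [0, 0, 0],
    [0, 0, 0],
    [0, 0, 0]
  ]
}}

```text
clock: 51.35
eef_pos: [0.5129, 0.1253, 0.2139]
tool_rot: [0.787, 0.617, 0.0, 0.0]
ft_force: [0.5, 0.3, 0.8]
grip_width: 0.0596
grasp_force: 0.0
```

```bash
python3 fin.py 4; python3 -c "
from h import *
shot('scene','end')"
```

```text
at 51.35 [0.5129 0.1253 0.2139] [0.5 0.3 0.8]
slide [ 0.887 -0.102  0.056] rot [ 0.002 -0.001 -0.349]
slide [ 0.887 -0.102  0.42 ] rot [ 0.002 -0.001 -0.349]
[304 222  86  42 703]
tray 438.9007263183594 -212.31370544433594 (256.16595458984375, 60.526092529296875) -0.2428429
172 0.09827489562242453 ((463.75323486328125, -114.51240539550781), (44.99687957763672, 36.0341796875), 77.03570556640625)
176 0.09830964955391774 ((448.8961181640625, -175.1053924560547), (46.81395721435547, 35.92216110229492), 76.52485656738281)
180 0.09836735768955873 ((434.7639465332031, -234.33250427246094), (46.694156646728516, 36.46366882324219), 77.54012298583984)
179 0.09812010144243888 ((417.8153991699219, -298.36334228515625), (45.74357604980469, 36.95061492919922), 75.70986938476562)
```

View pics/end.png

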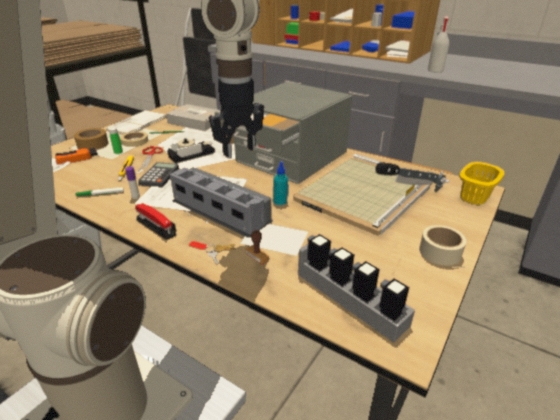

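All four cartridges stand in the tray (tops about 98 mm up, aligned with it). The dock is empty, the bottle and stamp are still in place, and the arm is clear.

```bash
python3 -c "
from workcell import bot
print(bot.job_done())"
```

```text
the job is handed in; nothing more can be done
None
```

I placed all four cartridges upright in their own tray pockets, noses toward the high end wall, left the bystanders alone and handed the job in; the hand-in call returned no verdict.

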